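# Hang the empty tube carrier to drip dry

## Task

Two steel tube carriers with tall handles stand on the cabinet's worktop. Hang the empty one by its handle on the hook of the drip stand, so that it hangs freely over the drip tray, let go and move clear. Leave the carrier full of tubes standing where it is.

Things in the scene. Friction and masses are not known exactly. Their poses are not given: they have to be found in the camera images.
- empty_carrier: Loose steel carrier, about 0.2 kg, upright: empty open tray 90 (its x) x 60 (y) x 40 mm high under a tall rigid wire handle (see bail_under). On the middle of the handle stands a black finger grip, 24 (x) x 10 (y) mm, from z = 115 to 157 mm: pinch it across y from above. Origin: centre of the tray's underside, z up; a half turn about z looks the same.
- bail_under (a point): Middle of the underside of the empty carrier's handle crossbar, 110 mm above the tray's underside; axes as the carrier's. The crossbar, 7 mm round, runs along x between uprights at x = -43.5 and 43.5. Window below it: 80 mm wide, 70 mm high (z 40 to 110), open along y. When hung, this point lies at hook_seat's height.
- loaded_carrier: A second loose carrier of the same shape and size, but filled with eight capped tubes (caps reach 80 mm above its underside). Stays where it is. Origin and axes as for the empty carrier.
- drip_stand: Fixed: steel post 18 mm thick, 156 mm high, at the back of a white drip tray 200 x 150 x 16 mm. A round level hook arm, 8 mm thick, axis 150 mm up, runs from the post along the stand's -x for 118 mm, then turns up to an open end 132 mm from the post, top 172 mm up. Origin: foot of the post, worktop level; x points from the hook's open end to the post, z up.
- hook_seat (a point): Point on top of the level hook arm, 75 mm from the post axis, 154 mm above the worktop. Axes as for the stand: the arm runs along x; its open end is 57 mm away towards -x, the post towards +x.

How it is judged:
By the outcome, as a careful person would: the job done as asked, in the order asked, and still so for the second after the job is handed in, with the robot touching nothing.
It also fails if it takes over 48 s, if anything falls off the work surface, if the arm or the gripper's body presses on something with over 40 N, if the wrist force passes 120 N, or if a joint passes its speed limit or range.

## Robot

A 6-joint arm with a two-finger parallel gripper is mounted at the origin on the work surface. World frame = base frame: x ahead of the robot, y to its left, z up, the work surface at z = 0. Lengths are in m, angles in rad, forces in N, time in s.
With the tool pointing down it reaches from about 0.35 to 0.875 m from the base axis. Payload 4.2 kg.
Tool frame: the origin (TCP) lies midway between the tips of the shut fingers; the grasp point (between the pads) lies robot.grip_point_offset behind it (robot.grip_point_offset is the distance from the TCP to the grasp point, in m); z points along the fingers, y is the direction in which the jaws open and shut (so a half turn about z gives the same grasp; the last joint's range is limited). The gripper opens to 87 mm and grips with 3 to 60 N. Pads are 19 mm wide; open, the fingers measure 117 mm over their backs; the gripper's body (75 mm by 190 mm) begins 51 mm behind the grasp point.
Start: joints at [-1.073, 0.385, 0.008, 0, -1.194, -0.259], TCP at [0.148, -0.607, 0.223] pointing down, gripper open.
Joint ranges: [-3.14, 3.14], [-1.21, 2.06], [-1.07, 1.41], [-3.16, 2.05], [-2.99, -0.16], [-3.1, 3.1]. Speed limits (rad/s): [2.79, 2.79, 3.14, 3.14, 3.14, 3.14].

## Interface

Orientations are given as a rotation vector (axis times angle).
In Python, from plant import robot gives the robot as it stands. Calls block until the motion is done:
- robot.move_to(position, orientation): joint-space move of the TCP to a pose.
- robot.move_linear(position, orientation=None, speed=0.15, f_stop=None): straight line of the TCP; orientation=None keeps the orientation; speed is the mean speed in m/s. With f_stop (N) it stops when the force on the tool has changed by that much, and returns True; else False.
- robot.move_j(angles): joint-space move.
- robot.move_gripper(opening, strength=None): finger opening in m; strength is the grip in N (None keeps the last); returns when the fingers have stopped.
- robot.pause(seconds).
- robot.ik(position, orientation): joint angles nearest the present ones, or None.
- robot.capture(name): name is "side" or "top" or "wrist"; returns the picture (480x640x3 uint8, red, green, blue); there is no depth.
- robot.camera_model(name): a dict with "mtx" (3x3 intrinsics, pixels), "T" (4x4, takes a point from camera to world coordinates). Camera axes: x right, y down, z forward; pixel columns grow to the right and rows downward; lengths in m; the calibration is good to about 2 mm. A picture is of the moment at which its call begins: read the wrist's pose just before it. camera_model takes no time and is no camera call; for the wrist camera it gives the pose at the moment of the call.
A pose or a line that the arm cannot do raises robot.IKError and nothing moves.
- robot.close_job(): hands the job in, once; it reports no verdict.
Readings, each from a call of its own:
- robot.read_time_s(): time.
- robot.read_q(): joint angles.
- robot.read_joint_velocities(): joint speeds.
- robot.read_joint_torque(): joint torques, N m.
- robot.read_position(): TCP position.
- robot.read_tcp_rot(): TCP orientation.
- robot.read_wrist_force(): force on the tool from outside, world axes, zero at the start.
- robot.read_wrist_torque(): the same for the moment, N m.
- robot.read_width(): finger opening in m.
Only numpy, scipy, OpenCV 4.12 (cv2) and the standard library are available. Lean on these libraries where they do the work, as an engineer would, in place of code of your own. Each camera call takes 0.05 s, during which the arm holds its last target.

## Working session

There is one attempt and no reset: what is moved stays moved. The work goes in short steps, each a Python script; the robot and the scene stay as the last script left them, time stands still between calls to the robot, and variables do not carry over. Pictures are saved under pics/ and viewed, and the job is handed in when it is done.

```bash
ls; mkdir -p pics; python3 - <<'E'
from plant import robot
import cv2, numpy as np
for n in ["side","top","wrist"]:
    m=robot.camera_model(n); im=robot.capture(n)
    cv2.imwrite(f"pics/{n}0.png",im[:,:,::-1])
    print(n,np.round(m["mtx"],1).tolist(),np.round(m["T"],3).tolist())
print(robot.read_time_s(),robot.grip_point_offset,robot.read_tcp_rot(),robot.read_width())
E
```

```text
pics
side [[578.7, 0.0, 325.8], [0.0, 578.7, 237.0], [0.0, 0.0, 1.0]] [[-0.842, -0.362, 0.401, 0.145], [-0.54, 0.59, -0.6, 0.592], [-0.02, -0.722, -0.692, 0.814], [0.0, 0.0, 0.0, 1.0]]
top [[533.6, 0.0, 312.9], [0.0, 533.6, 241.5], [0.0, 0.0, 1.0]] [[0.008, -0.989, 0.146, 0.404], [-1.0, -0.007, 0.003, -0.045], [-0.002, -0.146, -0.989, 1.281], [0.0, 0.0, 0.0, 1.0]]
wrist [[409.9, 0.0, 324.4], [0.0, 409.9, 248.8], [0.0, 0.0, 1.0]] [[-0.238, 0.934, 0.266, 0.076], [0.971, 0.228, 0.067, -0.625], [0.002, 0.275, -0.962, 0.384], [0.0, 0.0, 0.0, 1.0]]
0.15 0.0187 [ 3.73949893e-01 -3.11896317e+00 -2.50992469e-03] 0.08702374099173665
```

View pics/side0.png

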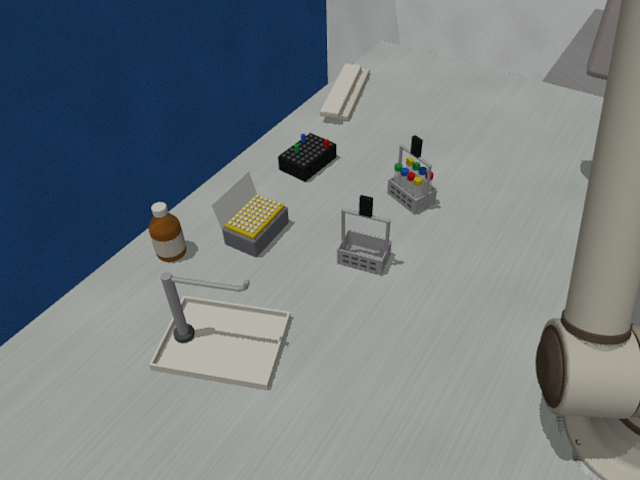

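View pics/top0.png

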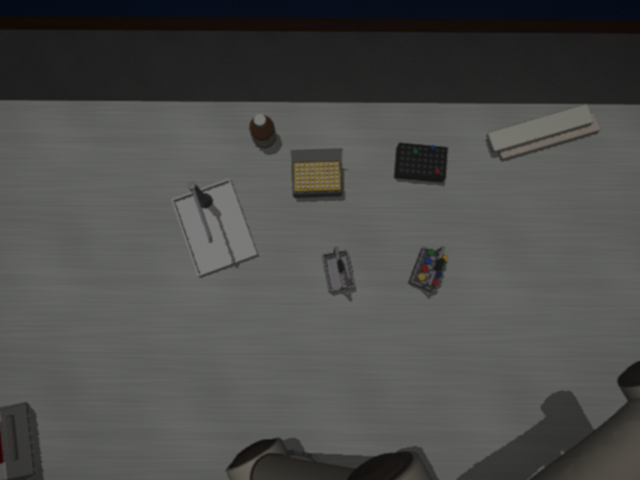

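View pics/wrist0.png

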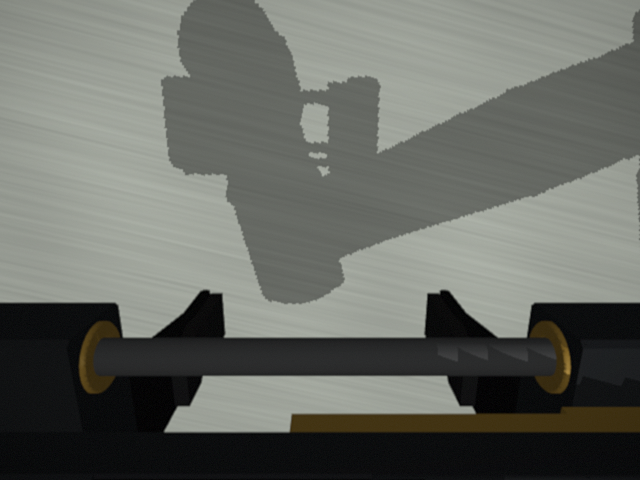

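The side view shows the empty carrier at about (365,250) with its grip at (366,206), and the loaded one at (412,185). The stand's post runs from (183,335) to (168,277), with the hook tip at (245,286). In the top view the empty carrier is at (339,270), the loaded one at (430,270), and the post foot at (205,201). I'll zoom in for exact features.

```bash
python3 - <<'E'
import cv2, numpy as np
s=cv2.imread("pics/side0.png");t=cv2.imread("pics/top0.png")
def crop(im,x,y,w,h,k): return cv2.resize(im[y:y+h,x:x+w],None,fx=k,fy=k,interpolation=cv2.INTER_CUBIC)
cv2.imwrite("pics/z1.png",np.clip(crop(t,160,170,200,140,4)*1.6,0,255))
cv2.imwrite("pics/z2.png",crop(s,145,190,266,200,3))
E
```

```text
[ WARN:0@0.078] global loadsave.cpp:1063 imwrite_ Unsupported depth image for selected encoder is fallbacked to CV_8U.
```

View pics/z1.png

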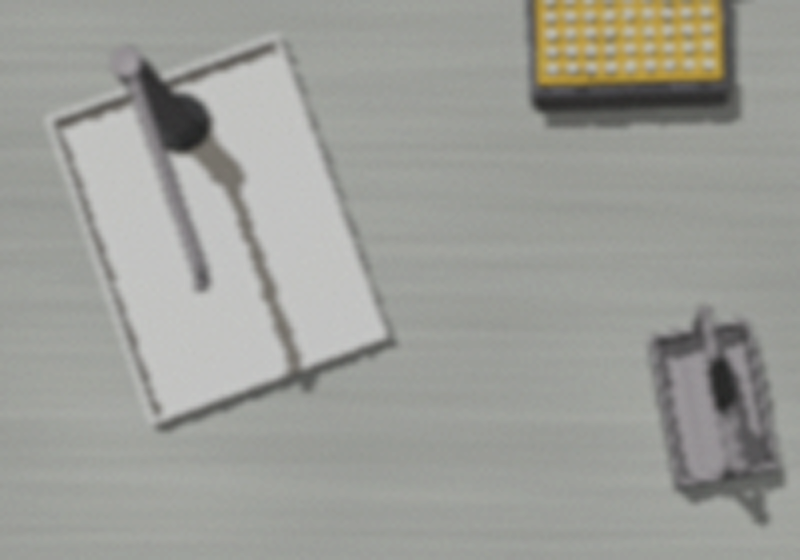

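View pics/z2.png

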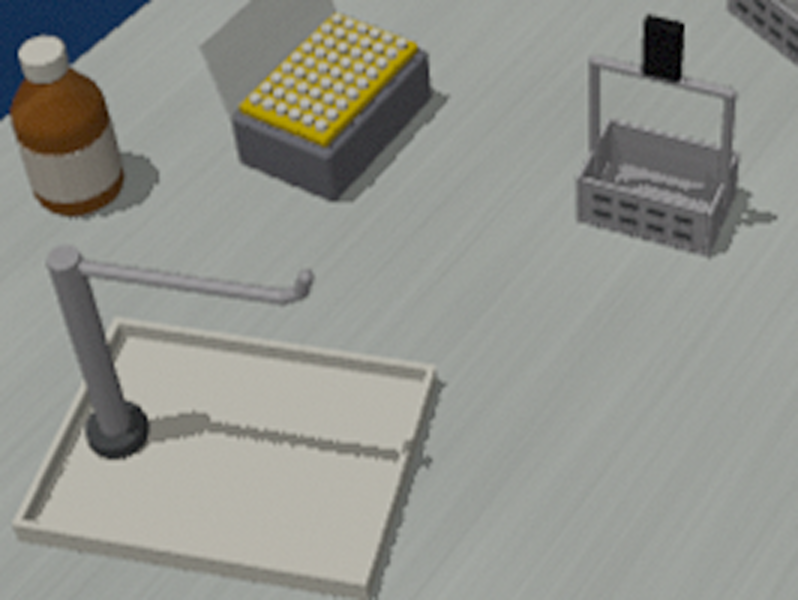

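```bash
cat > h.py <<'E'
import numpy as np, cv2
from plant import robot
C={n:robot.camera_model(n) for n in("side","top")}
def ray(n,u,m=None):
    m=m or C[n]; d=m["T"][:3,:3]@np.linalg.solve(m["mtx"],[u[0],u[1],1]); return m["T"][:3,3],d/np.linalg.norm(d)
def plane(n,u,z,m=None):
    o,d=ray(n,u,m); return o+d*(z-o[2])/d[2]
def tri(a,b):
    (o,d),(p,e)=a,b
    s=np.linalg.lstsq(np.c_[d,-e],p-o,rcond=None)[0]
    x,y=o+d*s[0],p+e*s[1]; return (x+y)/2,np.linalg.norm(x-y)
E
python3 - <<'E'
from h import *
np.set_printoptions(precision=4,suppress=True)
T=lambda u,v:((160+(u+.5)/4-.5),(170+(v+.5)/4-.5))
S=lambda u,v:((145+(u+.5)/3-.5),(190+(v+.5)/3-.5))
for nm,t,s in [("posttop",T(128,58),S(65,255)),("tip",T(202,285),S(306,275))]:
    print(nm,tri(ray("top",t),ray("side",s)))
print("post z.156",plane("top",T(128,58),.156),plane("side",S(65,255),.156))
print("tip z.170",plane("top",T(202,285),.170),plane("side",S(306,275),.170))
for c in [(48,122),(278,38),(393,342),(160,427)]: print("tray",plane("top",T(*c),.016))
for c in [(18,522),(120,322),(437,370),(370,590)]: print("trayS",plane("side",S(*c),.016))
for c in [(652,340),(745,322),(782,480),(683,497)]: print("car",plane("top",T(*c),.04))
for c in [(594,62),(734,95)]: print("bail top side",plane("side",S(*c),.117))
# dark grip
for n,(x,y,w,h) in {"side":(350,190,35,35),"top":(325,250,30,40)}.items():
    im=cv2.imread(f"pics/{n}0.png")[y:y+h,x:x+w].max(2)
    mk=(im<(35)).astype(np.uint8); k,l,st,ce=cv2.connectedComponentsWithStats(mk)
    i=1+np.argmax(st[1:,4]); print(n,st[i],ce[i]+[x,y]); 
    g=ce[i]+[x,y]; print(plane(n,g,.136))
    globals()[n]=g
print("grip",tri(ray("side",side),ray("top",top)))
E
```

```text
posttop (array([0.6936, 0.2216, 0.1545]), np.float64(0.0021949437640708))
tip (array([0.5684, 0.175 , 0.1679]), np.float64(2.217273372686583e-05))
post z.156 [0.6941 0.2219 0.156 ] [0.6912 0.222  0.156 ]
tip z.170 [0.5681 0.1746 0.17  ] [0.567  0.1764 0.17  ]
tray [0.6901 0.302  0.016 ]
tray [0.7434 0.1641 0.016 ]
tray [0.5573 0.0898 0.016 ]
tray [0.5055 0.2269 0.016 ]
trayS [0.6898 0.3016 0.016 ]
trayS [0.7402 0.1659 0.016 ]
trayS [0.5561 0.0952 0.016 ]
trayS [0.5014 0.2338 0.016 ]
car [ 0.5567 -0.0644  0.04  ]
car [ 0.5677 -0.1189  0.04  ]
car [ 0.4755 -0.1402  0.04  ]
car [ 0.4652 -0.0828  0.04  ]
bail top side [ 0.5602 -0.0872  0.117 ]
bail top side [ 0.4736 -0.1052  0.117 ]
side [ 10   6  13  21 232] [365.6164 205.8233]
[ 0.5202 -0.1005  0.136 ]
top [13 10  6 12 42] [340.4048 265.881 ]
[ 0.5207 -0.1013  0.136 ]
grip (array([ 0.5208, -0.1014,  0.1351]), np.float64(0.00012416701210153405))
```

Both views agree to 2–3 mm:
- **Grip:** centre (0.521, -0.101, 0.135), where 0.136 is expected.
- **Post to tip:** 134 mm, where 132 is given.
- **Stand yaw:** about 21°.
- **Carrier yaw:** about 12°.

Next I'll check IK for the wrist choices and make the pre-grasp move.

```bash
cat >> h.py <<'E'
from scipy.spatial.transform import Rotation as R
YS=np.deg2rad(21.0); XS=np.array([np.cos(YS),np.sin(YS)])
SEAT=np.array([0.622,0.195])
def ori(deg): return (R.from_euler('z',deg,degrees=True)*R.from_matrix(np.diag([1.,-1,-1]))).as_rotvec()
E
python3 - <<'E'
from h import *
np.set_printoptions(precision=3,suppress=True)
for y in (11.9,191.9):
    print(y,robot.ik([.520,-.1005,.121],ori(y)),robot.ik([.520,-.1005,.27],ori(y)))
for y in (111,291):
    for d in (.125,0): print(y,d,robot.ik([*(SEAT-d*XS),.2],ori(y)))
E
```

```text
11.9 [ 0.116  0.324 -0.367 -0.    -0.88   1.663] [ 0.116  0.19  -0.146 -0.    -1.235  1.663]
191.9 [ 0.116  0.324 -0.367  0.    -0.88  -1.479] [ 0.116  0.19  -0.146  0.    -1.235 -1.479]
111 0.125 [ 0.597  0.237 -0.266  0.    -1.068  2.911]
111 0 [ 0.551  0.445  0.046  0.    -1.172  2.957]
291 0.125 [ 0.597  0.237 -0.266  0.    -1.068 -0.23 ]
291 0 [ 0.551  0.445  0.046  0.    -1.172 -0.185]
```

```bash
python3 - <<'E'
from h import *
p=robot.read_position(); robot.move_linear([p[0],p[1],.27])
robot.move_to([.520,-.1005,.23],ori(191.9))
print(robot.read_time_s(),robot.read_position())
m=robot.camera_model("wrist"); im=robot.capture("wrist")
np.savez("w1.npz",mtx=m["mtx"],T=m["T"])
cv2.imwrite("pics/w1.png",im[:,:,::-1])
cv2.imwrite("pics/side1.png",robot.capture("side")[:,:,::-1])
E
```

```text
2.8667 [ 0.51995029 -0.10115276  0.23002772]
```

View pics/w1.png

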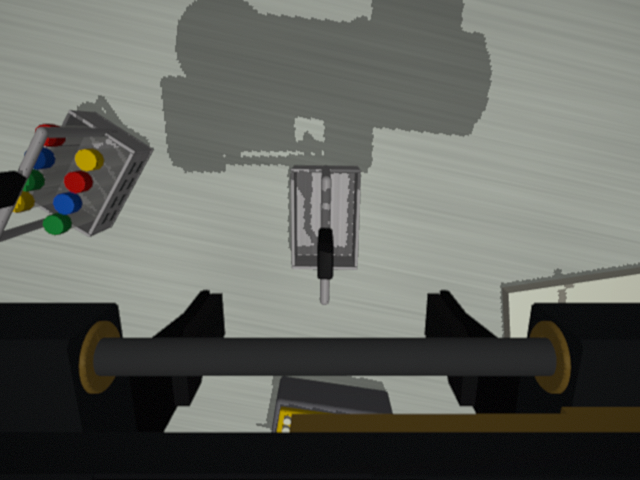

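View pics/side1.png

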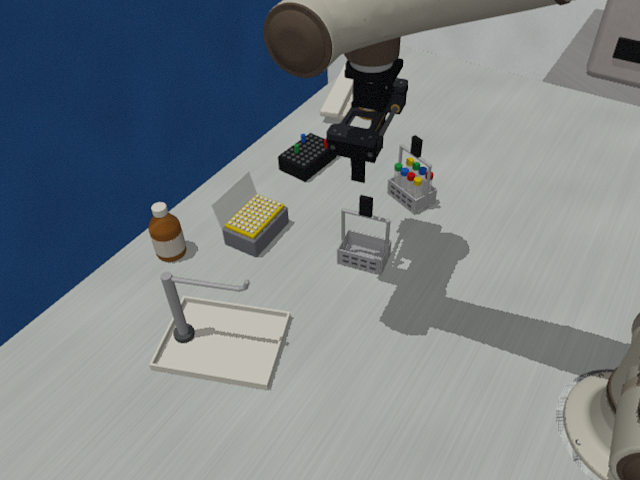

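The wrist view shows the grip centred between the fingers: black from (325,228) to (325,278), with the handle vertical in the image, so the yaw is right. I'll check the position, then grasp.

```bash
python3 - <<'E'
from h import *
z=np.load("w1.npz"); m={"mtx":z["mtx"],"T":z["T"]}
im=cv2.imread("pics/w1.png").max(2)[222:285,300:350]
k,l,st,ce=cv2.connectedComponentsWithStats((im<40).astype(np.uint8)); i=1+np.argmax(st[1:,4])
c=ce[i]+[300,222]; print(st[i],c); g=plane("w",c,.136,m); print(g)
for u in [(292,168),(359,168),(357,267),(293,267)]: print(plane("w",u,.04,m))
E
```

```text
[ 17   6  17  51 734] [324.85422343 253.30653951]
[ 0.52164461 -0.10049225  0.136     ]
[ 0.48166906 -0.13726364  0.04      ]
[ 0.46997586 -0.08181846  0.04      ]
[ 0.55622263 -0.06339083  0.04      ]
[ 0.56817821 -0.12005303  0.04      ]
```

```bash
python3 - <<'E'
from h import *
g=[.5207,-.1008]
robot.move_gripper(.05)
robot.move_linear([*g,.122],ori(191.9),speed=.1,f_stop=8)
print(robot.read_position())
robot.move_gripper(0.0,strength=30)
print("w",robot.read_width(),robot.read_position())
f0=robot.read_wrist_force()
robot.move_linear([*g,.20],speed=.08)
robot.pause(.2)
print(robot.read_wrist_force()-f0,robot.read_width())
robot.move_linear([*g,.27])
robot.move_to([*(SEAT-.13*XS),.27],ori(291))
print(robot.read_time_s(),robot.read_position())
for n in("side","top","wrist"):
    cv2.imwrite(f"pics/{n}2.png",robot.capture(n)[:,:,::-1])
E
```

```text
[ 0.52122251 -0.10079015  0.12264613]
w 0.01010693749553025 [ 0.52074158 -0.10079655  0.12201026]
[-0.90957758 -1.26345135 -3.22281983] 0.009720776664880684
8.9417 [0.50043111 0.14787932 0.26931793]
```

View pics/side2.png

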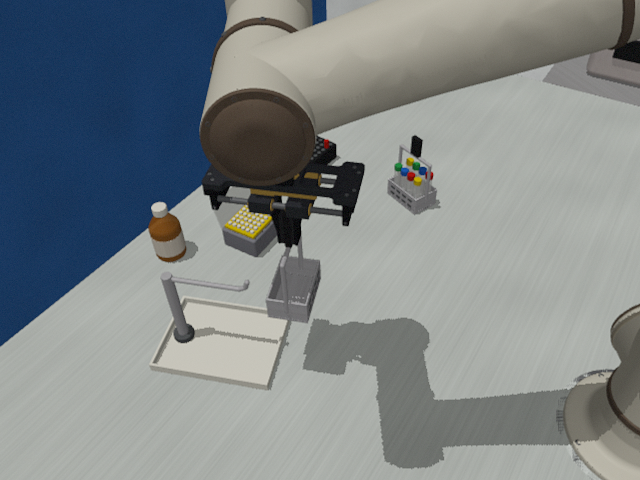

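View pics/wrist2.png

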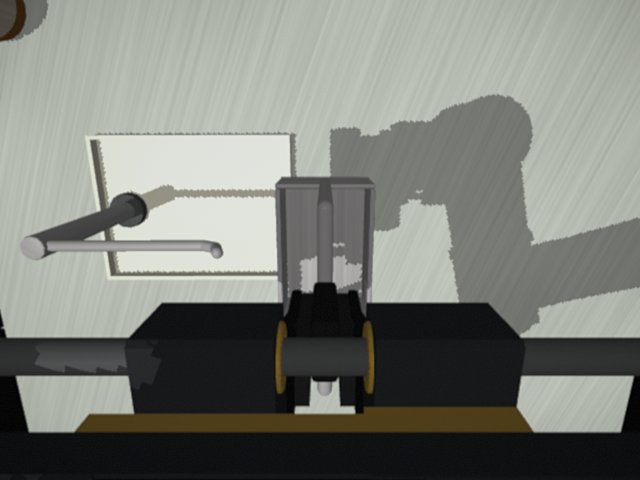

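View pics/top2.png

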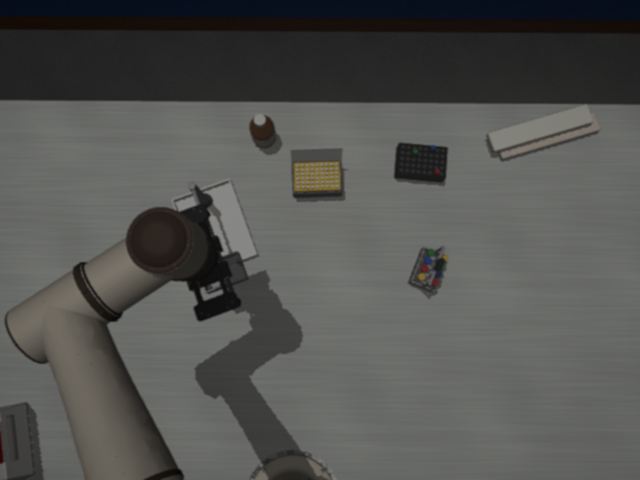

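The carrier is held level (width 9.7 mm). In the wrist view the hook arm runs level from (34,247) to (216,250). The loaded carrier is still at (430,270) in the top view. I'll re-measure the hook from the wrist camera.

```bash
python3 - <<'E'
from h import *
m=robot.camera_model("wrist")
a=plane("w",(34,247),.156,m);b=plane("w",(217,249),.168,m)
print(a,b,np.linalg.norm((a-b)[:2]),np.degrees(np.arctan2(*(a-b)[1::-1])))
for u in [(60,245),(190,245.5)]: print(plane("w",u,.154,m))
p=[plane("w",u,.154,m) for u in [(60,245),(190,245.5)]]
print(np.degrees(np.arctan2(*(p[0]-p[1])[1::-1])), b[:2]+.057*XS,a[:2]-.075*XS, SEAT)
E
```

```text
[0.69011416 0.22209027 0.156     ] [0.56855303 0.17346778 0.168     ] 0.13092461637076325 21.80060955959346
[0.67449623 0.21515673 0.154     ]
[0.58912915 0.18289558 0.154     ]
20.702125018981846 [0.62176711 0.19389476] [0.62009563 0.19521267] [0.622 0.195]
```

```bash
python3 - <<'E'
from h import *
robot.move_linear([*(SEAT-.13*XS),.203],ori(291))
f0=robot.read_wrist_force()
r=robot.move_linear([*SEAT,.203],speed=.08,f_stop=8)
print(r,robot.read_position(),robot.read_wrist_force()-f0,robot.read_time_s())
for n in("side","wrist"):
    cv2.imwrite(f"pics/{n}3.png",robot.capture(n)[:,:,::-1])
E
```

```text
False [0.6217016  0.19489755 0.20322423] [ 0.29141345 -0.46352084  0.63053701] 11.4667
```

View pics/side3.png

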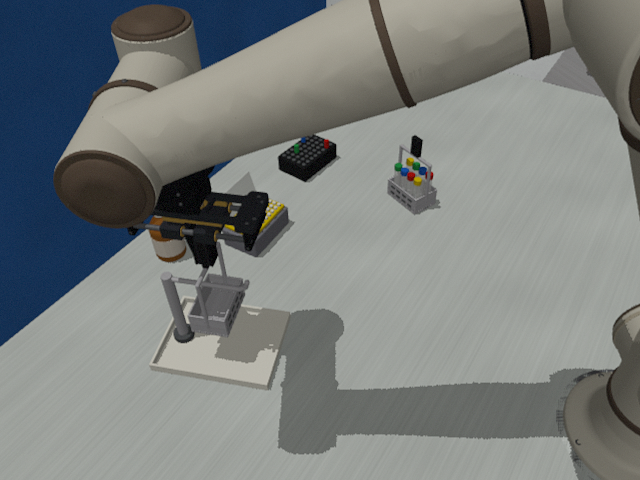

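View pics/wrist3.png

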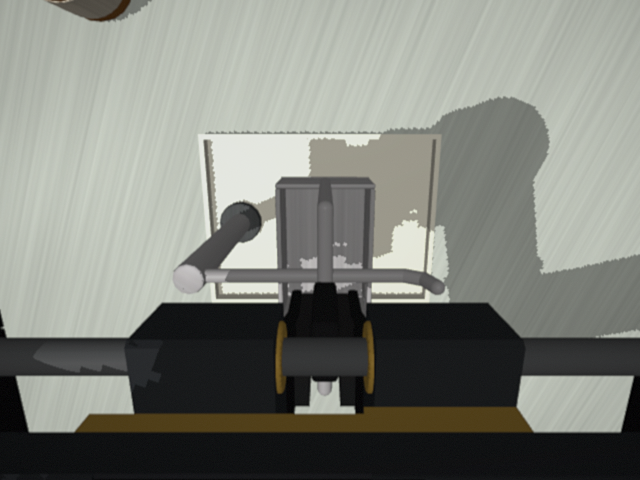

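The arm passes through the window: in the side view it crosses between the uprights, and in the wrist view it runs along v≈275 under the crossbar. There was no contact. Lowering.

```bash
python3 - <<'E'
from h import *
robot.move_linear([*SEAT,.172],speed=.06)
f0=robot.read_wrist_force()
r=robot.move_linear([*SEAT,.160],speed=.02,f_stop=2.5)
print(r,robot.read_position(),robot.read_wrist_force()-f0,robot.read_wrist_torque(),robot.read_time_s())
for n in("side","wrist"):
    cv2.imwrite(f"pics/{n}4.png",robot.capture(n)[:,:,::-1])
E
```

```text
True [0.62226269 0.19512296 0.16543939] [-0.63998996 -0.71843971  5.85492941] [ 0.13498751  0.18321155 -0.02887891] 12.6583
```

View pics/side4.png

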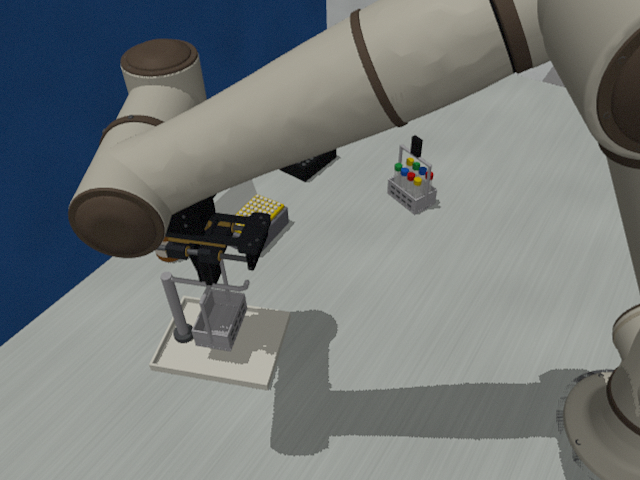

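Contact came at TCP z = 0.1654 against an expected 0.166, so the bar is on the seat. Releasing.

```bash
python3 - <<'E'
from h import *
robot.move_linear([*SEAT,.1655],speed=.02)
robot.move_gripper(.036)
robot.pause(.8)
print(robot.read_wrist_force(),robot.read_width())
for n in("side","wrist"):
    cv2.imwrite(f"pics/{n}5.png",robot.capture(n)[:,:,::-1])
print(robot.read_time_s())
E
```

```text
[-0.45417159 -0.55240114 -0.80003028] 0.03614420007088683
14.6667
```

View pics/wrist5.png

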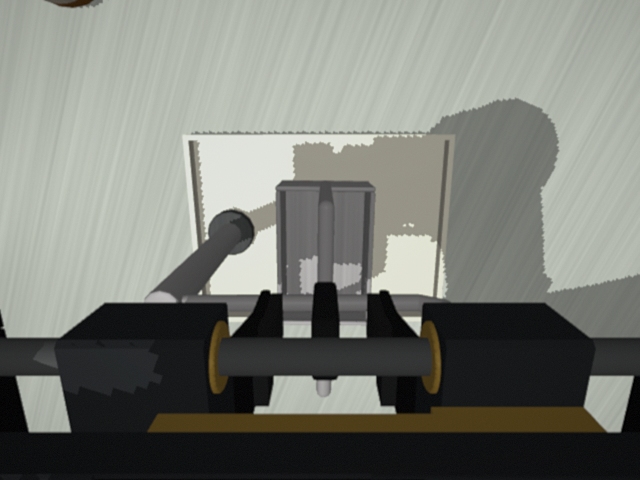

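View pics/side5.png

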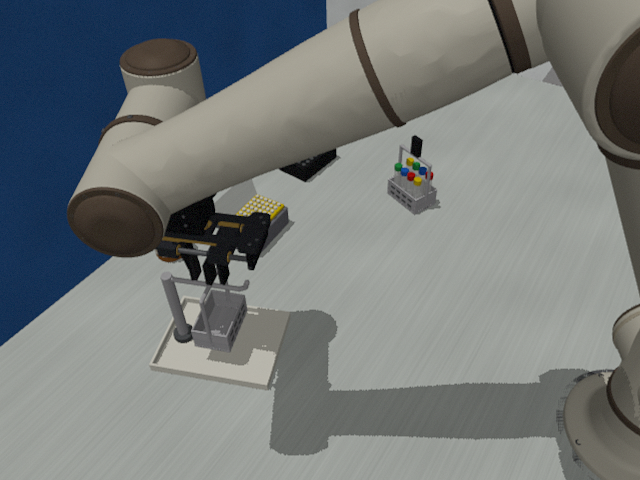

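The carrier hangs level with its grip free midway between the open fingers, at (325,315) in the wrist view. Lifting clear.

```bash
python3 - <<'E'
from h import *
robot.move_linear([*SEAT,.30],speed=.1)
p=SEAT-.22*XS
robot.move_linear([*p,.32],speed=.15)
robot.pause(1.0)
for n in("side","wrist","top"):
    cv2.imwrite(f"pics/{n}6.png",robot.capture(n)[:,:,::-1])
print(robot.read_time_s(),robot.read_position(),robot.read_wrist_force())
a=cv2.imread("pics/side6.png")[200:390,145:345]
cv2.imwrite("pics/z6.png",cv2.resize(a,None,fx=3,fy=3,interpolation=cv2.INTER_CUBIC))
E
```

```text
18.9333 [0.4166002  0.11616112 0.31999787] [-0.31969021  0.43570123 -0.09323959]
```

View pics/z6.png

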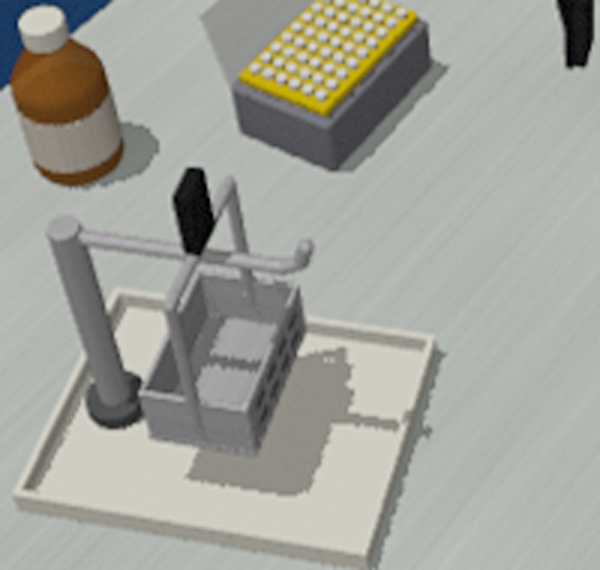

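View pics/wrist6.png

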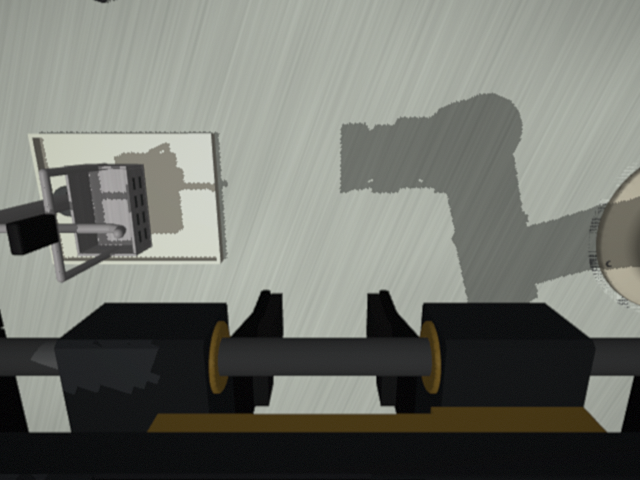

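View pics/top6.png

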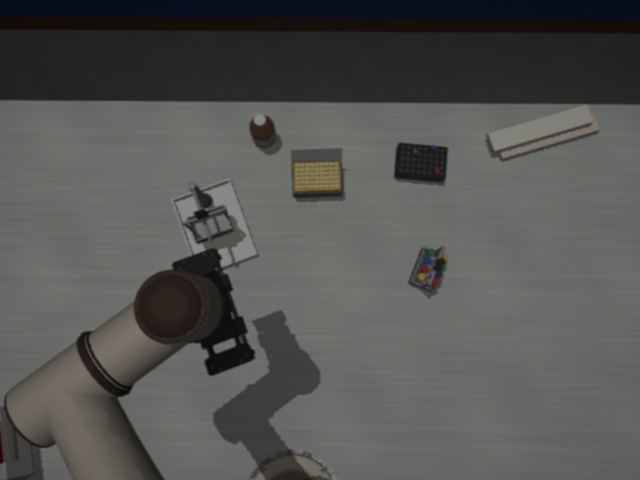

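The carrier hangs alone on the hook, with the grip at (195,210) and the tray over the drip tray in the zoom. The loaded carrier hasn't moved. I'll check that the hung one is still before handing in.

```bash
python3 - <<'E'
from h import *
robot.pause(.6)
a=robot.capture("side")[:,:,::-1].copy(); b=cv2.imread("pics/side6.png"); c0=cv2.imread("pics/side0.png")
d=np.abs(a.astype(int)-b)[200:390,145:300]; print(d.max(),(d.max(2)>30).sum())
d=np.abs(a.astype(int)-c0)[130:215,385:440]; print("loaded",(d.max(2)>40).sum())
# level check: bail ends & grip
S=lambda u,v:((145+(u+.5)/3-.5),(200+(v+.5)/3-.5))
for u in [(172,300),(230,182)]: print(plane("side",S(*u),.161))
for u in [(145,388),(250,405),(303,290),(200,272)]: print(plane("side",S(*u),.084))
robot.close_job(); print(robot.read_time_s())
E
```

```text
20 0
loaded 2823
[0.60661152 0.23376522 0.161     ]
[0.63453196 0.15666754 0.161     ]
[0.63297686 0.24445918 0.084     ]
[0.57896844 0.22382142 0.084     ]
[0.60415143 0.14788032 0.084     ]
[0.66134325 0.16782632 0.084     ]
the job is handed in; nothing more can be done
the job is handed in; nothing more can be done
```

```bash
python3 - <<'E'
import cv2,numpy as np
a=cv2.imread("pics/top0.png").astype(int);b=cv2.imread("pics/top6.png").astype(int)
d=np.abs(a-b).max(2)[235:300,400:460]; print(d.max(),(d>30).sum())
E
```

```text
15 0
```

View pics/side6.png

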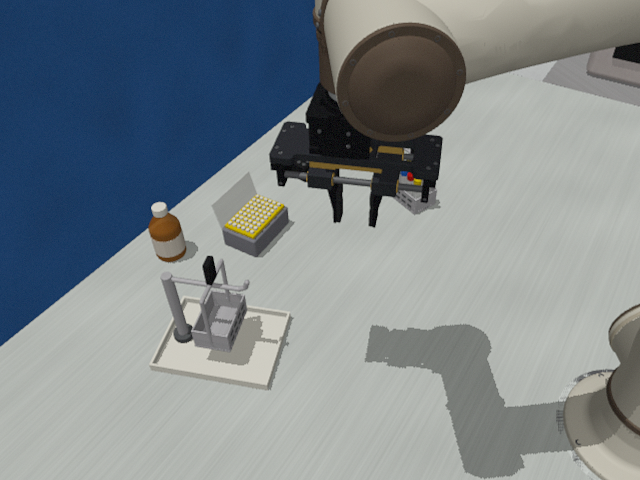

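The empty carrier now hangs by its crossbar on the hook, over the drip tray. I gripped it by its black grip, passed it over the hook's open end, lowered it onto the seat and let go. The arm then moved about 0.2 m clear, and I handed the job in at about 20 s.

**Last checks:**
- **Seating:** the bar met the hook at a TCP height of 0.1654 m, where 0.166 m was expected.
- **Hanging:** two pictures 0.6 s apart showed the hung carrier not moving. The handle and tray lie about square across the hook arm and roughly centred on the seat. A slight tilt of a few degrees is possible, judging from the uprights in the side view.
- **Loaded carrier:** the side-camera comparison disagreed (2823 changed pixels), but the gripper blocks that view. The unobstructed top view shows no change there.

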